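# Wipe the chips off and index to the third stop

## Task

Take the scraper block from its rubber pad, wipe all four bronze chips off the fixture's deck into the blue trough with it (not with the gripper), and stand the scraper back upright on its pad. Then turn the black index knob clockwise from home, counting the clicks, to the third stop without running on past it, and finish while holding the knob gripped there. Leave everything else where it stands.

Things in the scene. Friction and masses are not known exactly. Their poses are not given: they have to be found in the camera images.
- fixture: Fixed fixture on the bench; place and yaw vary. Aluminium deck, flat top 30 mm above the bench, spans x -75..115, y -180..90 mm in this frame (origin on the bench under the chip zone, z up). Chips start within x -45..45, y -28..72. The index head stands on it at about x 0, y -118, low parts to 60 mm from its axis. A 110 mm blade swept along +y at x 0 clears everything but the chips.
- trough (a point): Centre of the inner floor of the blue open chip trough joined to the deck's +y edge (at fixture x 0, y 135, z 5 mm; same axes as the fixture). Inside it is 172 (x) x 86 (y) mm, y 90..176 of the fixture; walls 34 mm above the bench. No lip and no wall on the deck side: chips pushed over the deck's edge (fixture y 90) fall 25 mm into it.
- chip0: Loose bronze chip 0, a crooked brass-coloured bit about 17 x 12 x 8 mm, 12 g, lying on the deck (origin on its underside).
- chip1: Loose bronze chip 1, a crooked brass-coloured bit about 17 x 12 x 8 mm, 12 g, lying on the deck (origin on its underside).
- chip2: Loose bronze chip 2, a crooked brass-coloured bit about 17 x 12 x 8 mm, 12 g, lying on the deck (origin on its underside).
- chip3: Loose bronze chip 3, a crooked brass-coloured bit about 17 x 12 x 8 mm, 12 g, lying on the deck (origin on its underside).
- pad: Black rubber rest pad, 140 (x) x 85 (y) x 4 mm, fixed to the bench left of the fixture; origin at the centre of its underside, on the bench. The scraper's place.
- scraper_grip (a point): Middle of the scraper's upright wooden grip, 50 mm above its underside (54 mm above the bench on the pad). Grip 56 (x) x 22 (y) mm, 22 to 72 mm above the underside, over an orange foot 110 (x) x 30 (y) x 22 mm with a steel sole. Axes: x along the blade, z up. Loose, 0.15 to 0.3 kg, stands upright. Pinch across the 22 mm; either long face can push.
- scraper: The same scraper, origin at the centre of its underside.
- knob_grip (a point): On the upright axis of the black bar knob, at gripping height (83 mm above the bench). Bar 50 (x) x 14 (y) mm, from 28 mm below to 14 mm above this point, white mark on top towards -x. The steel disc under it (80 mm dia, 16 holes, top 28 mm below this point) turns with it, and so do this frame's axes. Pinch across the 14 mm.
- index_angle (a joint): Knob angle in rad, growing clockwise seen from above; 0 at home, where it starts (end stop at -0.06). It clicks into a stop every 22.5 degrees (0.393): first 0.393, second 0.785, third 1.178, then on to 2.45. A detent torque up to 0.12 N m pulls it to the nearest stop, changing sign half-way between stops; friction 0.02 N m.
- spring_a: Bystander, not part of the job: upright dark valve spring 27 dia x 42 tall standing on the deck, about 92 beyond its centre line, clear of a straight sweep. Origin on its underside or handle. Leave it.
- spring_b: Bystander, not part of the job: the same kind of spring on the bench. Origin on its underside or handle. Leave it.
- screwdriver: Bystander, not part of the job: green-handled screwdriver lying at the right. Origin on its underside or handle. Leave it.
- hammer: Bystander, not part of the job: small hammer lying at the far left. Origin on its underside or handle. Leave it.
- grease_jar: Bystander, not part of the job: closed blue grease jar 70 dia x 85 at the near left. Origin on its underside or handle. Leave it.
- parts_cup: Bystander, not part of the job: open steel cup 90 dia x 75. Origin on its underside or handle. Leave it.
- housing: Bystander, not part of the job: cast aluminium thermostat housing 72 dia x 55 at the back. Origin on its underside or handle. Leave it.
- bearing: Bystander, not part of the job: steel ring 52 dia x 16 lying flat. Origin on its underside or handle. Leave it.
- index_knob: The turning knob with its disc, origin on the axis at the underside of the disc (36 mm below knob_grip), axes as knob_grip's.
- index_head: The indexing head, standing fixed on the deck and carrying the knob and disc: green round base 92 dia x 16 mm with a pawl block out to 58 mm from its axis on its -x side, 30 mm tall; origin on its axis on the deck top. Its yaw on the deck varies; at home the knob's axes are parallel to its own.
Mind the look-alikes: they are no part of the job. Several things look just like the scraper: the one meant starts farthest to the robot's left.

How it is judged:
By the outcome, as a careful person would: the job done as asked, in the order asked, and still so for the second after the job is handed in, while the arm keeps its last pose, push and grip.
It also fails if it takes over 72 s, if anything falls off the work surface, if the arm or the gripper's body presses on something with over 40 N, if the wrist force passes 120 N, or if a joint passes its speed limit or range.

## Robot

A 7-joint arm with a two-finger parallel gripper is mounted at the origin on the work surface. World frame = base frame: x ahead of the robot, y to its left, z up, the work surface at z = 0. Lengths are in m, angles in rad, forces in N, time in s.
With the tool pointing down it reaches from about 0.35 to 0.9 m from the base axis. Payload 8.1 kg.
Tool frame: the origin (TCP) lies midway between the tips of the shut fingers; the grasp point (between the pads) lies 19 mm behind it; z points along the fingers, y is the direction in which the jaws open and shut (so a half turn about z gives the same grasp; the last joint's range is limited). The gripper opens to 92 mm and grips with 3 to 60 N. Pads are 19 mm wide; open, the fingers measure 130 mm over their backs; the gripper's body (75 mm by 190 mm) begins 47 mm behind the grasp point.
Start: joints at [-1.377, 0.434, 0.025, 1.573, -0.012, 1.134, -0.075], TCP at [0.183, 0.598, 0.227] pointing down, gripper open.
Joint ranges: [-2.62, 2.62], [-0.44, 2.09], [-1.27, 1.32], [0.08, 2.57], [-1.32, 4.46], [0.12, 2], [-2.74, 2.74]. Speed limits (rad/s): [2.22, 2.22, 3.01, 3.01, 3.14, 3.14, 3.14].

## Interface

Orientations are given as a rotation vector (axis times angle).
In Python, from cell import monitor, get_image, get_calibration, workorder, look_for, masks_of gives the robot as it stands.
- The arm moves only by the shell command python3 -m crank 'ROWS' [FORCE]. ROWS is JSON, a list of rows, each a list of 3 entries, a list of its own where there are three numbers: the shift along the tool's x, y, z in cm, then the turn about the tool's z in degrees, then the closure in counts, from 0 (fully open) to 255 (shut). A call has 1 to 5 rows; each row shifts and turns the commanded pose from where the row before left it, along the tool's axes as they then stand; what a row does not reach is not made up. A row lasts 1/10 s, in which the tool goes at most 50 mm and 8.59 degrees, less where a joint would pass 70% of its speed; a pose out of reach is approached as far as the arm can. A call with a gripper value outside its range is refused whole. The fingers move at their own pace and stop on an object; FORCE is the grip in N (left out, the last holds). Time passes only in rows, so rows that do not move let the fingers close. It gives the time, the measured TCP pose, the force and the opening at its end, in the units of the state.
- monitor.observe(): the state, without advancing time (a new reading comes with each control period).
- get_image(name): name is "scene" or "top"; returns (picture, depth): 480x640x3 uint8, red, green, blue; 480x640 float32, m along the optical axis (not along the pixel's ray), 0 where there is no reading.
- get_calibration(name): a dict with "fx", "fy", "cx", "cy" (pixels), "R" (3x3) and "t" (3): a world point X has camera coordinates R X + t. Camera axes: x right, y down, z forward; pixel columns grow to the right and rows downward; lengths in m; the calibration is good to about 2 mm. A picture is of the moment at which its call begins. get_calibration takes no time and is no camera call.
- workorder.sign_off(): hands the job in, once; it reports no verdict.
Trained networks look in the newest picture that a camera, given by its name, has taken for a name from the list of things; names that differ only in an ending like _2 or _b are one class to them, and where a whole thing is asked for, a point or a joint stands for the part that bears it (a point fixed in the world has none). Each returns a list of dicts, best first, with "score" (0 to 1); they miss things now and then, are a little off and sometimes report something else, mostly with a low value. They report only what shows in the picture. A call takes as long as a camera call. They do not tell look-alikes from the thing itself.
- look_for(label, camera): "location" ([x, y, z] in m, in world coordinates, good to about 4 mm: the middle of the surface that is visible of it).
- masks_of(label, camera): "region" (480x640 bool, what is visible of it).
The state is a dict: "clock": time; "joints": joint angles; "dq": joint speeds; "joint_efforts": joint torques, N m; "position": TCP position; "ee_rot": TCP orientation; "force": force on the tool from outside, world axes, zero at the start; "ft_torque": the same for the moment, N m; "width": opening from 0.0 (shut) to 1.0 (fully open).
Only numpy, scipy, OpenCV 4.12 (cv2) and the standard library are available. Lean on these libraries where they do the work, as an engineer would, in place of code of your own. Each camera call takes 0.05 s, during which the arm holds its last target.

## Working session

There is one attempt and no reset: what is moved stays moved. The work goes in short steps, Python scripts to look and compute and a shell command to move; the robot and the scene stay as the last step left them, time stands still between calls to the robot, and variables do not carry over. Pictures are saved under pics/ and viewed, and the job is handed in when it is done.

```bash
ls; mkdir -p pics
python3 - <<'E'
from cell import monitor, get_image, get_calibration
import cv2
print(monitor.observe())
for n in("scene","top"):
    im,d=get_image(n); cv2.imwrite(f"pics/{n}0.png",im[:,:,::-1]); c=get_calibration(n); print(n,c)
E
```

```text
pics
{'clock': 0.0, 'joints': array([-1.37654843,  0.43522007,  0.02497832,  1.57411416, -0.01159756,
        1.1339908 , -0.07514657]), 'dq': array([-6.33031273e-04,  5.17729950e-04, -2.98830717e-04, -5.45778576e-04,
       -8.73473678e-06,  4.32046181e-04,  7.62394029e-05]), 'joint_efforts': array([ 1.17496766e-03, -6.67851162e+01,  9.85190570e-01, -3.14457786e+01,
       -6.06796495e-02,  4.28510341e-02,  1.59256829e-04]), 'position': array([0.18272461, 0.5971499 , 0.22594025]), 'ee_rot': array([-4.64751426e-01, -3.10693707e+00,  2.48965155e-03]), 'force': array([ 0.94312911,  0.5414292 , -0.10328517]), 'ft_torque': array([-0.02941537, -0.0020741 , -0.00060161]), 'width': 0.9993360935149772}
scene {'fx': 602.596186080655, 'fy': 602.596186080655, 'cx': 328.71450744504614, 'cy': 241.99494301880256, 'R': array([[ 0.05438085,  0.99846648, -0.01036353],
       [ 0.84884486, -0.05169251, -0.52610863],
       [-0.52583755,  0.01981321, -0.85035422]]), 't': array([-0.07364052, -0.41231639,  1.76670016])}
top {'fx': 450.9677053270158, 'fy': 450.9677053270158, 'cx': 320.23377167316494, 'cy': 241.42285504338216, 'R': array([[-0.00212682, -0.99992786, -0.01182128],
       [-0.99737242,  0.00297712, -0.07238371],
       [ 0.07241368,  0.01163627, -0.9973068 ]]), 't': array([0.04424414, 0.52918325, 1.2457553 ])}
```

View pics/scene0.png

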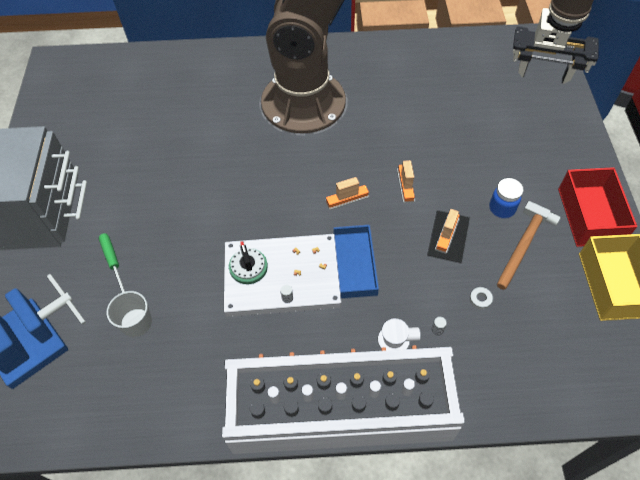

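View pics/top0.png

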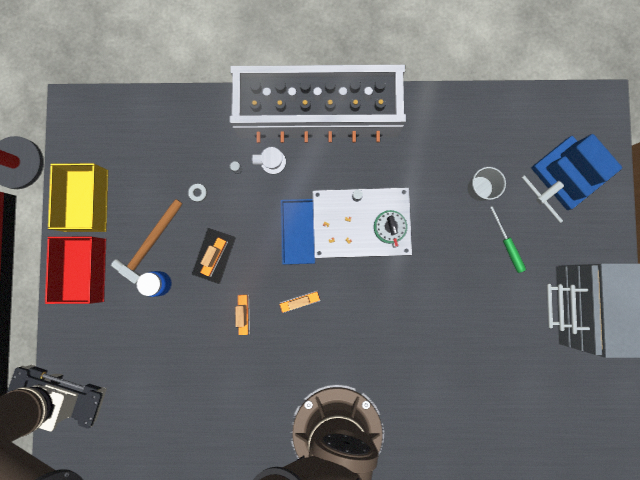

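```bash
cat > h.py <<'E'
from cell import monitor, get_image, get_calibration, look_for, masks_of
import numpy as np, cv2
def cloud(n,d):
    c=get_calibration(n); v,u=np.mgrid[0:480,0:640]
    P=np.stack([(u-c['cx'])/c['fx']*d,(v-c['cy'])/c['fy']*d,d],-1)
    W=(P-np.array(c['t']))@np.array(c['R']); W[d==0]=np.nan; return W
def proj(n,X):
    c=get_calibration(n); p=np.atleast_2d(X)@np.array(c['R']).T+np.array(c['t'])
    return np.stack([p[:,0]/p[:,2]*c['fx']+c['cx'],p[:,1]/p[:,2]*c['fy']+c['cy']],-1)
def rect(pts):
    (c,s,a)=cv2.minAreaRect((pts*1000).astype(np.float32)); 
    if s[0]<s[1]: s=(s[1],s[0]); a+=90
    return np.round(c,1),np.round(s,1),round((a+90)%180-90,1)  # mm, long axis angle deg
E
python3 - <<'E'
from h import *
for n in("top","scene"):
    im,d=get_image(n); W=cloud(n,d)
    np.savez(f"{n}0.npz",im=im,d=d)
    for l in("scraper","pad","fixture","chip0","knob_grip","scraper_grip","spring_a"):
        for r in look_for(l,n)[:6]: print(n,l,round(r['score'],2),np.round(r['location'],4))
    for l in("scraper","pad","fixture","index_knob"):
        for r in masks_of(l,n)[:4]:
            m=r['region']&np.isfinite(W[...,0]); p=W[m]
            if len(p)<10: continue
            print(n,'mask',l,round(r['score'],2),m.sum(),rect(p[:,:2]),'z',np.round(np.percentile(p[:,2],[2,50,98]),4))
    im2=cv2.resize(im[170:320,180:430],None,fx=3.2,fy=3.2,interpolation=cv2.INTER_CUBIC) if n=="top" else cv2.resize(im[140:320,215:475],None,fx=3,fy=3,interpolation=cv2.INTER_CUBIC)
    cv2.imwrite(f"pics/{n}1.png",im2[:600,:800,::-1])
E
```

```text
top scraper 0.93 [0.3617 0.0957 0.0234]
top scraper 0.75 [0.3273 0.259  0.0223]
top scraper 0.57 [0.4847 0.3376 0.0294]
top pad 0.84 [0.4912 0.344  0.0034]
top fixture 0.69 [ 0.5754 -0.0125  0.0297]
top knob_grip 0.63 [ 0.5664 -0.1434  0.0583]
top scraper_grip 0.89 [0.3631 0.0995 0.0244]
top scraper_grip 0.77 [0.4889 0.339  0.0254]
top scraper_grip 0.76 [0.3249 0.2554 0.0188]
top spring_a 0.6 [0.734  0.2819 0.0426]
top spring_a 0.5 [ 0.6473 -0.0575  0.066 ]
top mask scraper 0.9 561 (array([489.5, 350.1]), array([114. ,  48.8]), -24.2) z [0.0016 0.028  0.0792]
top mask scraper 0.78 431 (array([362. ,  99.3]), array([111.9,  31.9]), -71.3) z [0.0005 0.024  0.0753]
top mask scraper 0.68 427 (array([ 537.1, -484.5]), array([195.1,  35.1]), 19.2) z [0.0002 0.0215 0.029 ]
top mask scraper 0.55 497 (array([326.5, 260.8]), array([108.5,  34.8]), 1.9) z [0.0013 0.0243 0.0741]
top mask pad 0.83 985 (array([491.7, 347.1]), array([141.9,  87.7]), -18.9) z [-0.0025  0.0033  0.0113]
top mask fixture 0.81 7545 (array([580.9, -27.7]), array([367.9, 213.9]), -85.6) z [0.0009 0.0287 0.0353]
top mask f
[... 1334 characters left out ...]
[147. ,  89.5]), -18.0) z [-0.0016  0.0046  0.0114]
scene mask pad 0.41 913 (array([415.7, 497.8]), array([67.7, 65.1]), -56.1) z [0.0091 0.0662 0.0899]
scene mask fixture 0.71 9882 (array([563.2, -25.1]), array([370.9, 230.5]), -86.3) z [0.0009 0.0289 0.0367]
scene mask fixture 0.54 1196 (array([ 562.7, -150.4]), array([100. ,  99.3]), -24.9) z [0.03   0.0546 0.0988]
scene mask index_knob 0.63 858 (array([ 560. , -154.8]), array([97.2, 78.3]), 29.4) z [0.0455 0.0564 0.0992]
scene mask index_knob 0.53 9850 (array([563. , -28.5]), array([378. , 232.4]), -85.8) z [0.0009 0.0289 0.0365]
scene mask index_knob 0.39 555 (array([473.6, 350. ]), array([142.6,  34. ]), -24.4) z [0.0035 0.0316 0.081 ]
```

View pics/top1.png

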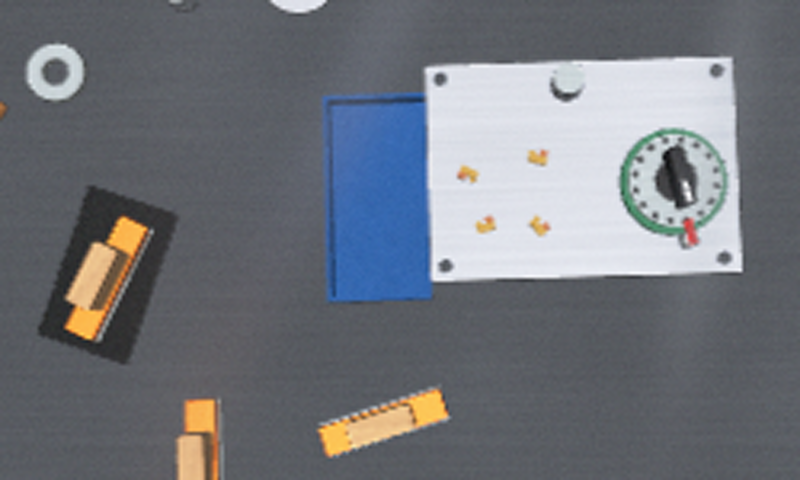

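View pics/scene1.png

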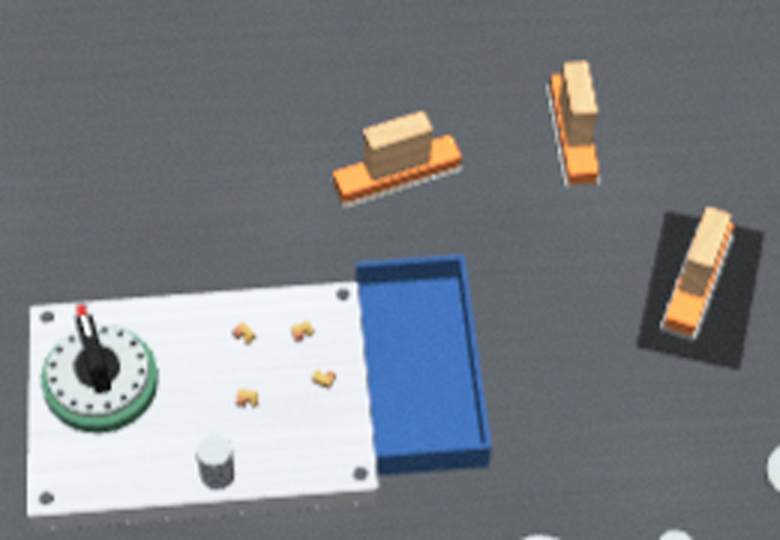

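Run:
```python
from h import *
for n in("top","scene"):
    f=np.load(f"{n}0.npz"); im,d=f['im'],f['d']; W=cloud(n,d); x,y,z=W[...,0],W[...,1],W[...,2]
    hsv=cv2.cvtColor(im,cv2.COLOR_RGB2HSV)
    box=lambda a,b,c,e:(x>a)&(x<b)&(y>c)&(y<e)
    # deck
    m=box(.42,.76,-.22,.15)&(np.abs(z-.03)<.006)&(hsv[...,1]<60)&(hsv[...,2]>150)
    k,lab,st,_=cv2.connectedComponentsWithStats(m.astype(np.uint8)); m=lab==1+np.argmax(st[1:,4])
    print(n,'deck',rect(W[m][:,:2]),'z',np.median(z[m]))
    m=box(.42,.76,0,.2)&(hsv[...,0]>100)&(hsv[...,0]<125)&(hsv[...,1]>120)
    for nm,zz in(('floor',(.0,.012)),('rim',(.028,.04))):
        mm=m&(z>zz[0])&(z<zz[1]); print('trough',nm,rect(W[mm][:,:2]),np.median(z[mm]))
    # scraper
    b=box(.38,.6,.25,.45)
    m=b&(z>.068)&(z<.09); print('griptop',m.sum(),rect(W[m][:,:2]),np.median(z[m]))
    m=b&(z>.02)&(z<.032)&(hsv[...,1]>100); print('foot',m.sum(),rect(W[m][:,:2]),np.median(z[m]))
    m=b&(hsv[...,2]<60)&(z<.012); print('pad',rect(W[m][:,:2]))
    # knob
    m=box(.5,.65,-.22,-.08)&(z>.088)&(z<.11); print('knobtop',m.sum(),rect(W[m][:,:2]),np.median(z[m]))
    m=box(.5,.65,-.22,-.08)&(z>.05)&(z<.06); print('disc',rect(W[m][:,:2]),np.median(z[m]))
    # chips
    m=box(.5,.65,-.05,.1)&(hsv[...,1]>90)&(hsv[...,0]<30)
    k,lab,st,ce=cv2.connectedComponentsWithStats(m.astype(np.uint8))
    for i in range(1,k):
        if st[i,4]>5: print('chip',st[i,4],np.round(np.nanmean(W[lab==i],0),4))
    m=box(.6,.7,-.12,0)&(z>.06); print('spring',np.round(np.nanmean(W[m],0),4),z[m].max())
```

```text
top deck (array([582.5, -73.5]), array([270. , 189.6]), -88.4) z 0.029726511695989524
trough floor (array([558.3, 105.6]), array([171.6,  84.2]), 1.9) 0.004536692554571287
trough rim (array([556.9, 108.3]), array([180.7,  88.4]), 2.7) 0.033698534000977144
griptop 179 (array([487.6, 342.5]), array([55.2, 22.7]), -26.8) 0.07513299978514461
foot 203 (array([457.4, 292.4]), array([148.9, 110. ]), 59.0) 0.025210614540579383
pad (array([491.7, 348.3]), array([140.7,  84.3]), -18.3)
knobtop 102 (array([ 568.3, -150.4]), array([49.4, 14.5]), 14.9) 0.09581585625932307
disc (array([ 565.9, -149.8]), array([84.3, 80.6]), -26.8) 0.055184640056981385
chip 18 [ 0.5909 -0.0342  0.0376]
chip 16 [0.5769 0.0276 0.0371]
chip 16 [0.5319 0.0124 0.0368]
chip 15 [ 0.5313 -0.0339  0.0373]
spring [ 0.6531 -0.0589  0.0713] 0.07707550006738713
scene deck (array([579.9, -72.6]), array([270.6, 194.2]), -88.7) z 0.030191354164175826
trough floor (array([555.6, 109.9]), array([182.4,  90.9]), 1.9) 0.005708587320815645
trough rim (array([555.1, 108.2]), array([184.1,  87.8]), 1.9) 0.033462175557117516
griptop 184 (array([485.9, 343. ]), array([57.3, 21.9]), -25.4) 0.07622574772596982
foot 153 (array([458.6, 293.1]), array([144.4, 115.4]), 61.5) 0.02643695350989509
pad (array([489.8, 348.9]), array([142.8,  83.4]), -18.0)
knobtop 120 (array([ 566.9, -149.5]), array([51.6, 13.8]), 14.1) 0.09658411483682217
disc (array([ 568.4, -152.7]), array([93.8, 86.3]), 53.8) 0.055177962670294914
chip 24 [ 0.5308 -0.0336  0.0371]
chip 22 [0.5313 0.0125 0.0365]
chip 23 [0.5771 0.029  0.0369]
chip 27 [ 0.5909 -0.0332  0.0369]
spring [ 0.6538 -0.0585  0.0712] 0.07954700262263695
```

```bash
cat >> h.py <<'E'
from scipy.spatial.transform import Rotation as Ro
def plan(x,y,z,ang):
    """ang: heading (deg) wanted for tool y in world; tool down"""
    s=monitor.observe(); R=Ro.from_rotvec(s['ee_rot']).as_matrix(); p=s['position']
    h=np.degrees(np.arctan2(R[1,1],R[0,1])); turn=-(ang-h); turn=(turn+90)%180-90
    dl=R.T@(np.array([x,y,z])-p)
    print('t',round(s['clock'],2),'pos',np.round(p,4),'head',round(h,2),'tilt',np.round(R[:2,2],4),'F',np.round(s['force'],2),'M',np.round(s['ft_torque'],3),'w',round(s['width'],3),'j',np.round(s['joints'],2))
    print('  shift cm (tool now)',np.round(dl*100,2),'turn deg (tool z)',round(turn,2))
E
python3 -c "
from h import *
plan(.4868,.3428,.12,64.5)"
```

```text
t 1.3 pos [0.1828 0.5977 0.2267] head 72.99 tilt [0. 0.] F [ 0.99 -0.06 -0.11] M [0.061 0.007 0.007] w 0.996 j [-1.38  0.43  0.02  1.57 -0.01  1.13 -0.08]
  shift cm (tool now) [-36.53 -15.48  10.67] turn deg (tool z) 8.49
```

```bash
python3 -m crank '[[[-3.65,-1.55,0.6],0,0],[[-3.65,-1.55,0.6],0,0],[[-3.65,-1.55,0.6],0,0],[[-3.65,-1.55,0.6],0,0],[[-3.65,-1.55,0.6],0,0]]'
python3 -c "
from h import *
plan(.4868,.3428,.12,64.5)"
```

```text
clock: 1.8
position: [0.3357, 0.4691, 0.1967]
ee_rot: [0.464, 3.107, 0.001]
force: [0.5, 0.5, -0.1]
width: 0.999
t 1.8 pos [0.3357 0.4691 0.1967] head 73.0 tilt [0.0002 0.0003] F [ 0.48  0.52 -0.12] M [ 0.026 -0.085  0.018] w 0.999 j [-1.09  0.38  0.07  1.74 -0.03  1.02  0.26]
  shift cm (tool now) [-18.14  -7.67   7.66] turn deg (tool z) 8.5
```

```bash
python3 -m crank '[[[-3.65,-1.55,0.6],0,0],[[-3.65,-1.55,0.6],0,0],[[-3.65,-1.55,0.6],0,0],[[-3.65,-1.55,0.6],0,0],[[0,0,0],0,0]]'
python3 -c "
from h import *
plan(.4868,.3428,.12,64.5)"
```

```text
clock: 2.3
position: [0.4611, 0.3623, 0.1722]
ee_rot: [0.478, 3.102, -0.005]
force: [-0.0, -0.0, 0.4]
width: 1.0
t 2.3 pos [0.4611 0.3623 0.1722] head 72.49 tilt [ 0.0021 -0.0033] F [-0.03 -0.02  0.35] M [-0.026  0.004  0.005] w 1.0 j [-0.84  0.42  0.11  1.75 -0.05  0.98  0.56]
  shift cm (tool now) [-3.02 -1.08  5.23] turn deg (tool z) 7.99
```

```bash
python3 -m crank '[[[-1.5,-0.55,1],0,0],[[-1.5,-0.55,1],0,0],[[0,0,1.5],8,0],[[0,0,0],0,0],[[0,0,0],0,0]]'
python3 - <<'E'
from h import *
plan(.4868,.3428,.035,64.5)
for n in("top","scene"):
    im,d=get_image(n); W=cloud(n,d)
    cv2.imwrite(f"pics/{n}2.png",cv2.resize(im[190:310,150:290] if n=="top" else im[160:300,390:530],None,fx=4,fy=4,interpolation=cv2.INTER_CUBIC)[:,:,::-1])
E
```

```text
clock: 2.8
position: [0.4812, 0.3491, 0.1376]
ee_rot: [-0.674, -3.068, 0.001]
force: [-0.1, -0.5, 0.8]
width: 1.004
t 2.8 pos [0.4812 0.3491 0.1376] head 65.22 tilt [-0.0007 -0.0006] F [-0.1  -0.46  0.83] M [ 0.043  0.003 -0.   ] w 1.004 j [-0.82  0.47  0.14  1.76 -0.08  0.91  0.5 ]
  shift cm (tool now) [-0.77 -0.33 10.26] turn deg (tool z) 0.72
```

View pics/scene2.png

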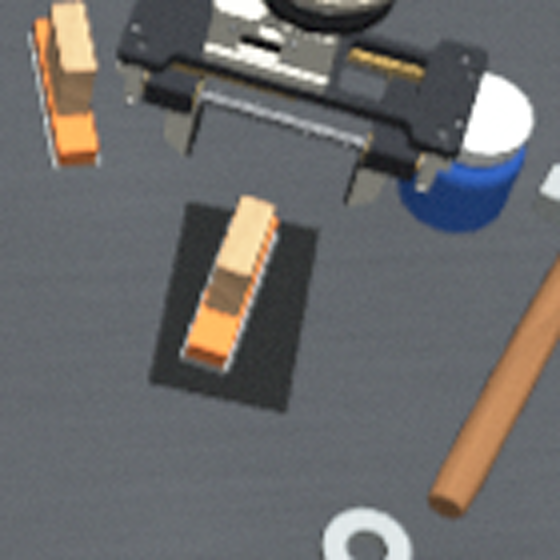

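View pics/top2.png

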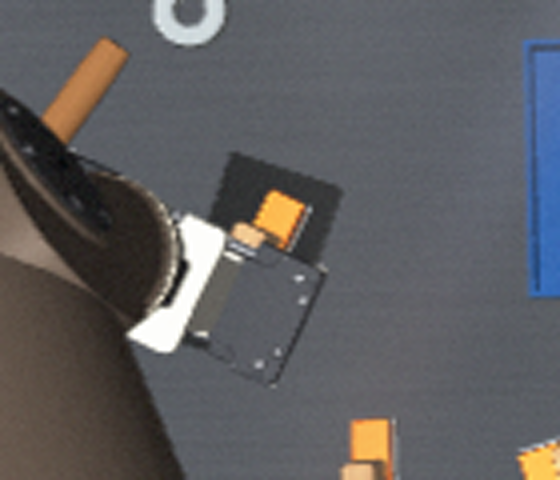

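```bash
python3 -m crank '[[[-0.77,-0.33,2],0.7,0],[[0,0,3],0,0],[[0,0,3],0,0],[[0,0,2.25],0,0],[[0,0,0],0,0]]'
python3 - <<'E'
from h import *
plan(.4868,.3428,.035,64.5)
E
```

```text
clock: 3.4
position: [0.4855, 0.3419, 0.0331]
ee_rot: [-0.695, -3.061, 0.005]
force: [-0.4, -0.1, 0.1]
width: 1.002
t 3.4 pos [0.4855 0.3419 0.0331] head 64.43 tilt [-0.0034 -0.0025] F [-0.45 -0.15  0.06] M [-0.092  0.025  0.075] w 1.002 j [-0.79  0.61  0.12  1.84 -0.11  0.7   0.52]
  shift cm (tool now) [-0.08  0.13 -0.19] turn deg (tool z) -0.07
```

```bash
python3 -m crank '[[[0,0.1,0],0,60],[[0,0,0],0,255],[[0,0,0],0,255],[[0,0,0],0,255],[[0,0,0],0,255]]' 30
python3 - <<'E'
from h import *
plan(.4868,.3428,.035,64.5)
E
```

```text
clock: 3.9
position: [0.4879, 0.3438, 0.0359]
ee_rot: [0.699, 3.062, 0.001]
force: [-0.5, -0.1, 0.6]
width: 0.615
t 3.9 pos [0.4879 0.3438 0.0359] head 64.3 tilt [0.0007 0.0007] F [-0.51 -0.12  0.57] M [-0.001 -0.017 -0.012] w 0.615 j [-0.79  0.6   0.12  1.84 -0.11  0.7   0.52]
  shift cm (tool now) [ 0.06 -0.13  0.09] turn deg (tool z) -0.2
```

```bash
python3 -m crank '[[[0,0,0],0,255],[[0,0,0],0,255],[[0,0,0],0,255],[[0,0,0],0,255]]'
python3 - <<'E'
from h import *
plan(.4868,.3428,.035,64.5)
E
```

```text
clock: 4.3
position: [0.4876, 0.3435, 0.0352]
ee_rot: [-0.699, -3.063, 0.0]
force: [-0.5, 0.6, 0.8]
width: 0.264
t 4.3 pos [0.4876 0.3435 0.0352] head 64.29 tilt [-0.0001 -0.0001] F [-0.48  0.56  0.79] M [ 0.016  0.002 -0.024] w 0.264 j [-0.79  0.61  0.12  1.84 -0.11  0.7   0.52]
  shift cm (tool now) [ 0.04 -0.1   0.02] turn deg (tool z) -0.21
```

```bash
python3 -m crank '[[[0,0,0],0,255],[[0,0,0],0,255],[[0,0,0],0,255],[[0,0,0],0,255]]'
python3 - <<'E'
from h import *
plan(.4868,.3428,.035,64.5)
E
```

```text
clock: 4.7
position: [0.4875, 0.3435, 0.0351]
ee_rot: [-0.699, -3.063, 0.0]
force: [-0.4, 0.2, -2.1]
width: 0.238
t 4.7 pos [0.4875 0.3435 0.0351] head 64.29 tilt [-0.0002 -0.0001] F [-0.38  0.17 -2.12] M [ 0.044 -0.039  0.044] w 0.238 j [-0.79  0.61  0.12  1.84 -0.11  0.7   0.52]
  shift cm (tool now) [ 0.03 -0.09  0.01] turn deg (tool z) -0.21
```

```bash
python3 -m crank '[[[0,0,-1.5],0,255],[[0,0,-3],0,255],[[0,0,-3.5],0,255],[[0,0,-1],-7,255],[[0,0,0],-7,255]]'
python3 - <<'E'
from h import *
plan(.5612,-.0686,.12,91.6)
E
```

```text
clock: 5.2
position: [0.4888, 0.3443, 0.1287]
ee_rot: [0.313, 3.123, 0.005]
force: [0.6, 0.7, -2.8]
width: 0.238
t 5.2 pos [0.4888 0.3443 0.1287] head 78.56 tilt [0.0037 0.0025] F [ 0.59  0.72 -2.79] M [0.003 0.016 0.007] w 0.238 j [-0.76  0.48  0.08  1.77 -0.05  0.89  0.71]
  shift cm (tool now) [-15.28 -39.04   0.79] turn deg (tool z) -13.04
```

```bash
python3 -m crank '[[[0,0,0],-7,255],[[0,0,0],-6.3,255],[[0,0,0],0,255],[[0,0,0],0,255]]'
python3 - <<'E'
from h import *
plan(.5612,-.0686,.12,91.6)
E
```

```text
clock: 5.6
position: [0.4877, 0.3433, 0.1258]
ee_rot: [-0.038, 3.141, 0.0]
force: [-0.1, -0.3, -2.7]
width: 0.239
t 5.6 pos [0.4877 0.3433 0.1258] head 91.38 tilt [0.0002 0.0002] F [-0.08 -0.28 -2.67] M [0.042 0.009 0.051] w 0.239 j [-0.72  0.49  0.02  1.76 -0.01  0.89  0.9 ]
  shift cm (tool now) [ -6.35 -41.36   0.58] turn deg (tool z) -0.22
```

```bash
python3 -m crank '[[[-0.6,-4,0],-0.2,255],[[-0.6,-4,0],0,255],[[-0.7,-4,0],0,255],[[-0.7,-4,0],0,255],[[-0.7,-4,0],0,255]]'
python3 - <<'E'
from h import *
plan(.5612,-.0686,.12,91.6)
E
```

```text
clock: 6.1
position: [0.5269, 0.1431, 0.1256]
ee_rot: [-0.044, 3.141, 0.0]
force: [-0.2, 0.2, -3.2]
width: 0.238
t 6.1 pos [0.5269 0.1431 0.1256] head 91.62 tilt [0.0003 0.0001] F [-0.16  0.19 -3.19] M [ 0.025 -0.113  0.035] w 0.238 j [-0.4   0.42  0.05  1.89 -0.02  0.84  1.26]
  shift cm (tool now) [ -2.84 -21.26   0.56] turn deg (tool z) 0.02
```

```bash
python3 -m crank '[[[-0.7,-4,0],0,255],[[-0.7,-4,0],0,255],[[-0.7,-4,0],0,255],[[-0.4,-4,0],0,255],[[0,-2,0],0,255]]'
python3 -m crank '[[[0,0,0],0,255],[[0,0,0],0,255],[[0,0,0],0,255]]'
python3 - <<'E'
from h import *
plan(.5612,-.0686,.12,91.6)
for n in("top","scene"):
    im,d=get_image(n); W=cloud(n,d)
    cv2.imwrite(f"pics/{n}3.png",cv2.resize(im[170:290,270:430] if n=="top" else im[180:340,200:400],None,fx=4,fy=4,interpolation=cv2.INTER_CUBIC)[:,:,::-1])
E
```

```text
clock: 6.6
position: [0.5577, -0.0392, 0.1256]
ee_rot: [-0.037, 3.141, -0.003]
force: [0.4, -0.3, -3.2]
width: 0.237
clock: 6.9
position: [0.5573, -0.033, 0.1253]
ee_rot: [0.05, -3.141, -0.001]
force: [0.3, 0.3, -2.6]
width: 0.241
t 6.9 pos [ 0.5573 -0.033   0.1253] head 91.82 tilt [-0.      0.0008] F [ 0.26  0.26 -2.62] M [ 0.074 -0.007  0.067] w 0.241 j [-0.09  0.43  0.08  1.86 -0.04  0.85  1.61]
  shift cm (tool now) [-0.27 -3.57  0.53] turn deg (tool z) 0.22
```

```bash
python3 -m crank '[[[-0.2,-1.8,0],0.2,255],[[-0.07,-1.77,0],0,255],[[0,0,0],0,255],[[0,0,0],0,255],[[0,0,0],0,255]]'
python3 - <<'E'
from h import *
plan(.5612,-.0686,.0651,91.6)
for n in("top","scene"):
    im,d=get_image(n); W=cloud(n,d)
    cv2.imwrite(f"pics/{n}3.png",cv2.resize(im[170:290,270:430] if n=="top" else im[180:340,200:400],None,fx=4,fy=4,interpolation=cv2.INTER_CUBIC)[:,:,::-1])
E
```

```text
clock: 7.5
position: [0.5611, -0.0686, 0.1252]
ee_rot: [0.046, -3.141, -0.001]
force: [0.4, 0.2, -3.3]
width: 0.239
t 7.5 pos [ 0.5611 -0.0686  0.1252] head 91.67 tilt [-0.0001  0.0008] F [ 0.39  0.25 -3.3 ] M [-0.005 -0.028 -0.031] w 0.239 j [-0.03  0.44  0.08  1.85 -0.05  0.85  1.67]
  shift cm (tool now) [-0.01 -0.01  6.01] turn deg (tool z) 0.07
```

View pics/scene3.png

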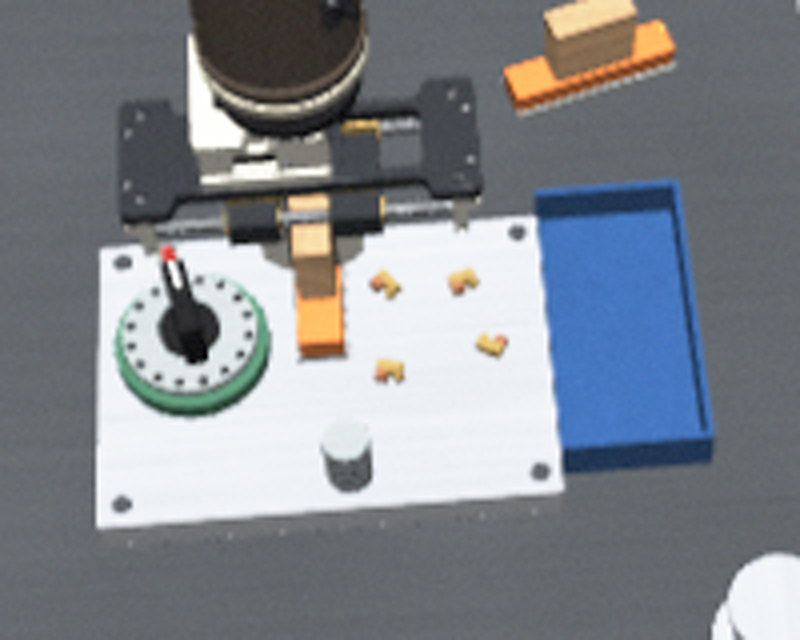

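View pics/top3.png

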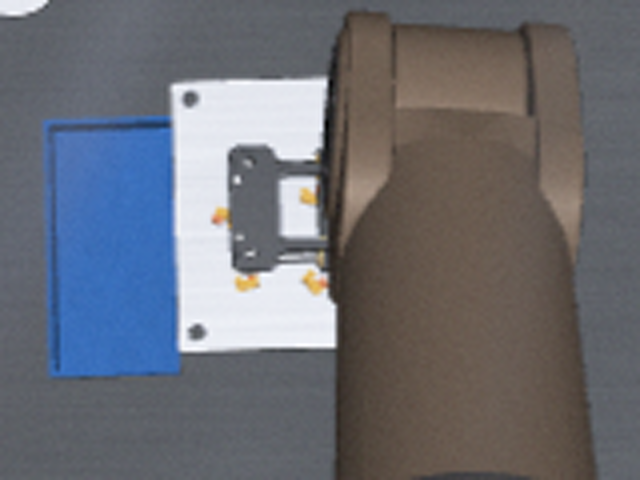

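```bash
python3 -m crank '[[[0,0,3],0,255],[[0,0,2],0,255],[[0,0,1],0,255],[[0,0,0],0,255],[[0,0,0],0,255]]'
python3 - <<'E'
from h import *
plan(.5612,-.0686,.0611,91.6)
E
```

```text
clock: 8.1
position: [0.5615, -0.0699, 0.0658]
ee_rot: [-0.044, 3.141, 0.0]
force: [1.2, 0.2, -2.5]
width: 0.242
t 8.1 pos [ 0.5615 -0.0699  0.0658] head 91.6 tilt [0.0006 0.0001] F [ 1.2   0.18 -2.47] M [0.014 0.024 0.021] w 0.242 j [-0.02  0.52  0.07  1.89 -0.06  0.73  1.68]
  shift cm (tool now) [0.03 0.13 0.47] turn deg (tool z) 0.0
```

```bash
python3 -m crank '[[[0,0,0.3],0,255],[[0,0,0.1],0,255],[[0,0,0],0,255]]'
python3 - <<'E'
from h import *
plan(.5612,-.0686,.0611,91.6)
E
```

```text
clock: 8.4
position: [0.5613, -0.0701, 0.0616]
ee_rot: [-0.044, 3.141, 0.0]
force: [-0.4, 0.1, -3.8]
width: 0.239
t 8.4 pos [ 0.5613 -0.0701  0.0616] head 91.59 tilt [0.0006 0.0001] F [-0.39  0.14 -3.83] M [-0.026  0.016 -0.012] w 0.239 j [-0.02  0.53  0.07  1.9  -0.06  0.72  1.68]
  shift cm (tool now) [0.   0.15 0.05] turn deg (tool z) -0.01
```

```bash
python3 -m crank '[[[0,0,0.05],0,255],[[0,0,0],0,255]]'
python3 - <<'E'
from h import *
plan(.5612,-.0686,.0611,91.6)
E
```

```text
clock: 8.6
position: [0.5613, -0.0701, 0.0611]
ee_rot: [-0.043, 3.141, 0.0]
force: [-0.5, -0.4, 1.0]
width: 0.237
t 8.6 pos [ 0.5613 -0.0701  0.0611] head 91.58 tilt [0.0006 0.    ] F [-0.5  -0.36  0.98] M [-0.012  0.207  0.012] w 0.237 j [-0.02  0.53  0.07  1.9  -0.06  0.72  1.68]
  shift cm (tool now) [ 0.01  0.15 -0.  ] turn deg (tool z) -0.02
```

```bash
python3 -m crank '[[[0,0.6,0],0,255],[[0,1,0],0,255],[[0,1,0],0,255],[[0,1,0],0,255],[[0,1,0],0,255]]'
python3 - <<'E'
from h import *
plan(.5575,.0595,.0611,91.6)
E
```

```text
clock: 9.1
position: [0.5601, -0.0234, 0.0611]
ee_rot: [-0.044, 3.14, -0.001]
force: [0.1, -3.6, 4.0]
width: 0.24
t 9.1 pos [ 0.5601 -0.0234  0.0611] head 91.6 tilt [ 0.0008 -0.0004] F [ 0.09 -3.61  4.01] M [-1.206  0.054  0.081] w 0.24 j [-0.11  0.52  0.07  1.91 -0.06  0.71  1.6 ]
  shift cm (tool now) [ 0.03  8.29 -0.01] turn deg (tool z) 0.0
```

```bash
python3 -m crank '[[[0,1,0],0,255],[[0,1,0],0,255],[[0,1,0],0,255],[[0,0,0],0,255]]'
python3 - <<'E'
from h import *
plan(.5575,.0595,.0611,91.6)
for n in("scene",):
    im,d=get_image(n); W=cloud(n,d)
    cv2.imwrite(f"pics/{n}4.png",cv2.resize(im[180:340,200:400],None,fx=4,fy=4,interpolation=cv2.INTER_CUBIC)[:,:,::-1])
E
```

```text
clock: 9.5
position: [0.5592, 0.0085, 0.0611]
ee_rot: [-0.047, 3.14, 0.002]
force: [-0.5, 1.5, 5.4]
width: 0.233
t 9.5 pos [0.5592 0.0085 0.0611] head 91.71 tilt [0.0007 0.0012] F [-0.47  1.5   5.42] M [ 0.131  0.102 -0.08 ] w 0.233 j [-0.16  0.52  0.07  1.91 -0.06  0.71  1.54]
  shift cm (tool now) [0.02 5.11 0.  ] turn deg (tool z) 0.11
```

View pics/scene4.png

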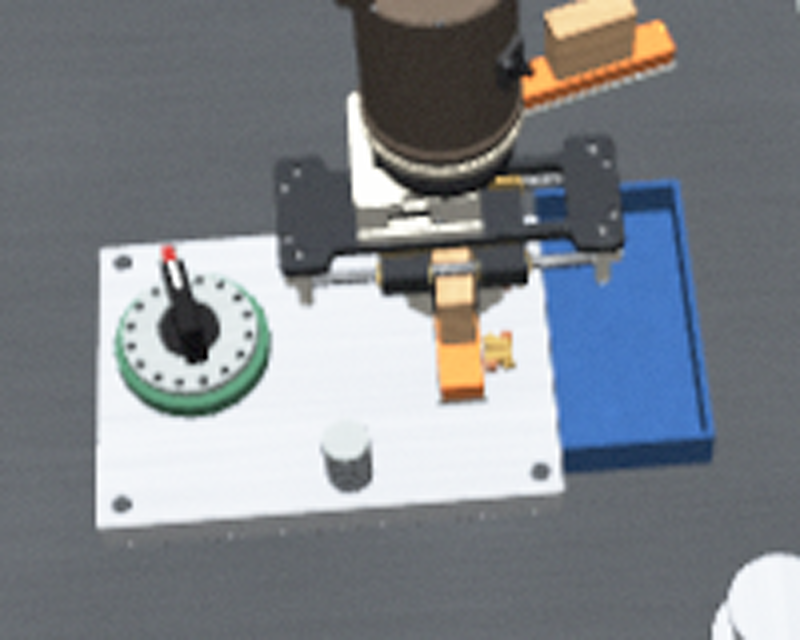

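```bash
python3 -m crank '[[[0,1,0],0,255],[[0,1,0],0,255],[[0,1,0],0,255],[[0,1,0],0,255],[[0,1.1,0],0,255]]'
python3 -m crank '[[[0,0,0],0,255],[[0,0,0],0,255],[[0,0,0],0,255]]'
python3 - <<'E'
from h import *
plan(.5575,.0595,.0611,91.6)
for n in("scene",):
    im,d=get_image(n); W=cloud(n,d)
    cv2.imwrite(f"pics/{n}5.png",cv2.resize(im[180:340,200:400],None,fx=4,fy=4,interpolation=cv2.INTER_CUBIC)[:,:,::-1])
E
```

```text
clock: 10.05
position: [0.5577, 0.057, 0.061]
ee_rot: [-0.043, 3.141, -0.001]
force: [0.7, -6.5, 7.0]
width: 0.236
clock: 10.35
position: [0.5576, 0.0595, 0.0611]
ee_rot: [-0.046, 3.141, 0.003]
force: [-0.6, 1.6, 5.9]
width: 0.239
t 10.35 pos [0.5576 0.0595 0.0611] head 91.69 tilt [0.0006 0.0019] F [-0.61  1.57  5.91] M [ 0.345  0.105 -0.074] w 0.239 j [-0.25  0.52  0.07  1.91 -0.06  0.71  1.45]
  shift cm (tool now) [ 0.01 -0.   -0.  ] turn deg (tool z) 0.09
```

View pics/scene5.png

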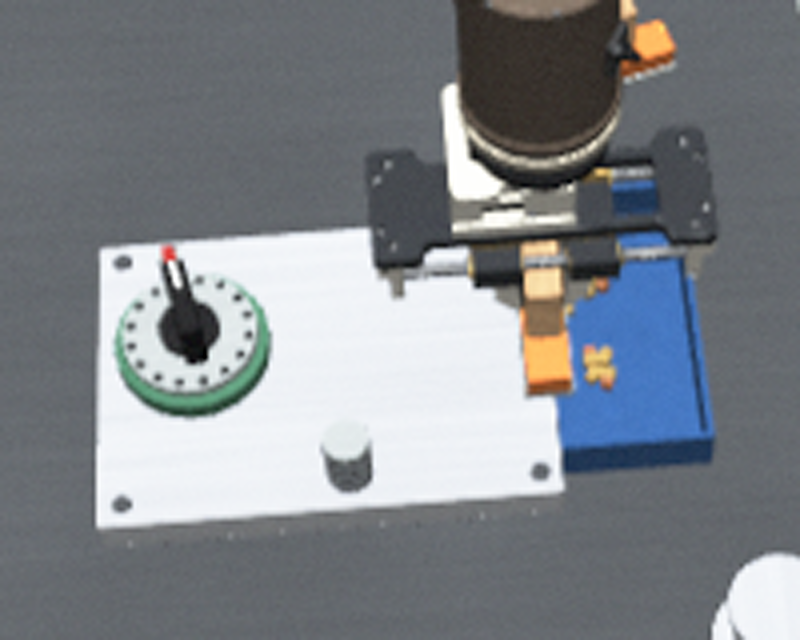

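```bash
python3 -m crank '[[[0,0,-2],0,255],[[0,0,-3],0,255],[[0,0,-2.5],0,255],[[0,0,0],0,255]]'
python3 - <<'E'
from h import *
plan(.4875,.3435,.13,64.29)
for n in("scene",):
    im,d=get_image(n); W=cloud(n,d)
    cv2.imwrite(f"pics/{n}6.png",cv2.resize(im[180:340,200:400],None,fx=4,fy=4,interpolation=cv2.INTER_CUBIC)[:,:,::-1])
E
```

```text
clock: 10.8
position: [0.5588, 0.0589, 0.1383]
ee_rot: [-0.046, 3.137, 0.003]
force: [0.9, -0.4, -2.4]
width: 0.236
t 10.8 pos [0.5588 0.0589 0.1383] head 91.67 tilt [0.0041 0.002 ] F [ 0.86 -0.44 -2.37] M [ 0.06  -0.098  0.005] w 0.236 j [-0.26  0.42  0.09  1.85 -0.05  0.87  1.45]
  shift cm (tool now) [ 6.31 28.65  0.86] turn deg (tool z) 27.38
```

View pics/scene6.png

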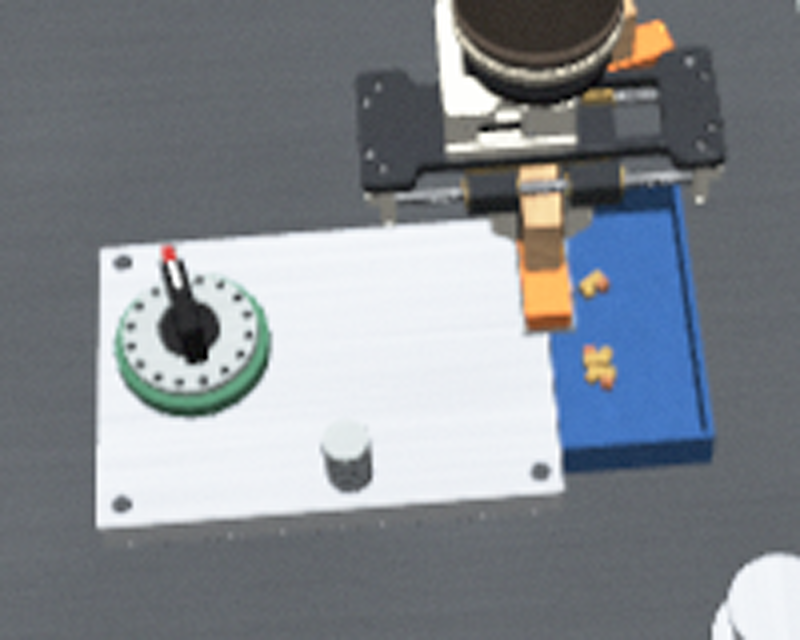

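```bash
python3 -m crank '[[[0.8,3.6,0],0,255],[[0.8,3.6,0],0,255],[[0.8,3.6,0],0,255],[[0.8,3.6,0],0,255],[[0.8,3.6,0],0,255]]'
python3 -m crank '[[[0.8,3.6,0],0,255],[[0.8,3.6,0],0,255],[[0.8,3.6,0],0,255],[[0,0,0],7,255],[[0,0,0],7,255]]'
python3 -m crank '[[[0,0,0],7,255],[[0,0,0],6.3,255],[[0,0,0],0,255],[[0,0,0],0,255]]'
python3 - <<'E'
from h import *
plan(.4875,.3435,.0351,64.29)
im,d=get_image("scene"); W=cloud("scene",d)
cv2.imwrite("pics/scene7.png",cv2.resize(im[160:320,200:400],None,fx=4,fy=3.75,interpolation=cv2.INTER_CUBIC)[:,:,::-1])
im,d=get_image("top")
cv2.imwrite("pics/top7.png",cv2.resize(im[170:290,270:430],None,fx=5,fy=5,interpolation=cv2.INTER_CUBIC)[:,:,::-1])
E
```

```text
clock: 11.35
position: [0.5103, 0.2374, 0.1337]
ee_rot: [0.045, -3.138, 0.001]
force: [0.4, 0.0, -3.1]
width: 0.24
clock: 11.85
position: [0.4829, 0.3448, 0.1333]
ee_rot: [-0.341, -3.12, 0.003]
force: [-0.3, -0.5, -2.6]
width: 0.237
clock: 12.25
position: [0.4844, 0.343, 0.1343]
ee_rot: [-0.692, -3.063, 0.003]
force: [0.3, -0.3, -2.6]
width: 0.235
t 12.25 pos [0.4844 0.343  0.1343] head 64.52 tilt [-0.0019 -0.0014] F [ 0.27 -0.31 -2.62] M [-0.042 -0.082 -0.005] w 0.235 j [-0.82  0.48  0.16  1.77 -0.09  0.91  0.51]
  shift cm (tool now) [-0.27  0.2   9.92] turn deg (tool z) 0.23
```

View pics/top7.png

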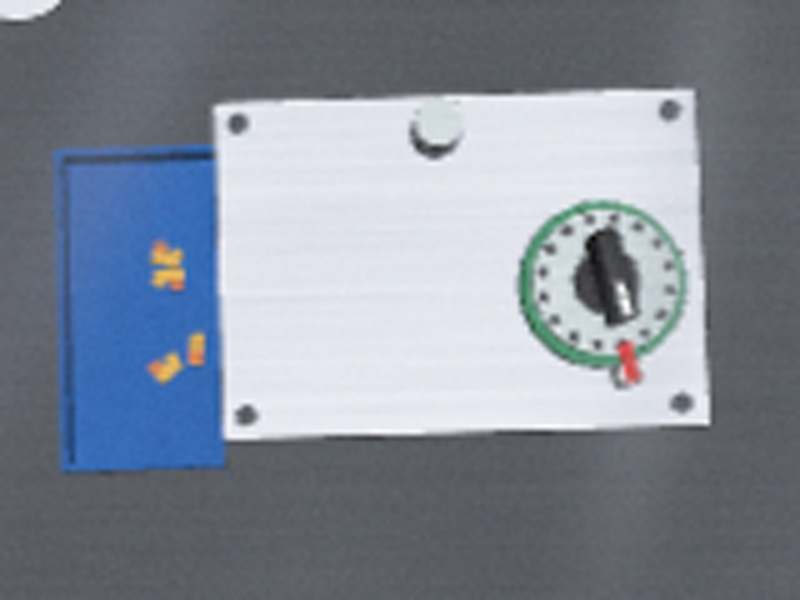

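View pics/scene7.png

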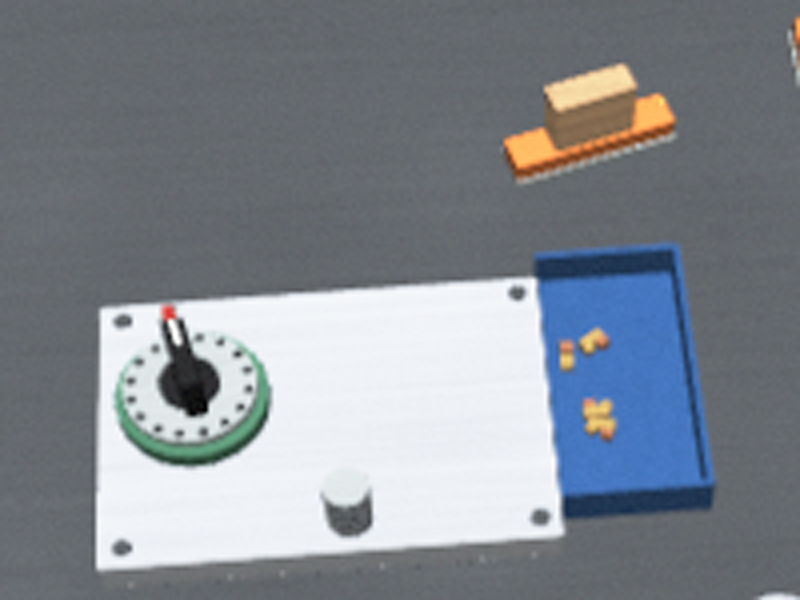

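```bash
python3 -m crank '[[[-0.4,0.4,1],0,255],[[0,0,3],0,255],[[0,0,3],0,255],[[0,0,2.2],0,255],[[0,0,0],0,255]]'
python3 - <<'E'
from h import *
plan(.489,.346,.0355,65)
E
```

```text
clock: 12.85
position: [0.4892, 0.3432, 0.0401]
ee_rot: [-0.697, -3.059, 0.007]
force: [-1.1, 0.3, -3.5]
width: 0.238
t 12.85 pos [0.4892 0.3432 0.0401] head 64.33 tilt [-0.0046 -0.0038] F [-1.08  0.27 -3.47] M [-0.042 -0.006  0.031] w 0.238 j [-0.79  0.6   0.14  1.83 -0.12  0.72  0.53]
  shift cm (tool now) [0.13 0.25 0.46] turn deg (tool z) -0.67
```

```bash
python3 -m crank '[[[0,0,0],0,255],[[0,0,0],0,255]]'
python3 - <<'E'
from h import *
plan(.489,.346,.0355,65)
E
```

```text
clock: 13.05
position: [0.4919, 0.3454, 0.0449]
ee_rot: [0.699, 3.062, 0.003]
force: [0.9, 1.0, -1.4]
width: 0.238
t 13.05 pos [0.4919 0.3454 0.0449] head 64.29 tilt [0.0016 0.0013] F [ 0.88  1.01 -1.4 ] M [-0.025  0.02   0.032] w 0.238 j [-0.8   0.6   0.14  1.82 -0.12  0.73  0.53]
  shift cm (tool now) [ 0.29 -0.07  0.94] turn deg (tool z) -0.71
```

```bash
python3 -m crank '[[[0.25,-0.05,0.4],-0.5,255],[[0,0,0.4],0,255],[[0,0,0],0,255],[[0,0,0],0,255]]'
python3 - <<'E'
from h import *
plan(.489,.346,.0351,65)
E
```

```text
clock: 13.45
position: [0.4885, 0.3455, 0.0358]
ee_rot: [0.686, 3.066, 0.0]
force: [0.3, 0.1, -3.1]
width: 0.24
t 13.45 pos [0.4885 0.3455 0.0358] head 64.79 tilt [0. 0.] F [ 0.25  0.08 -3.05] M [-0.078 -0.025 -0.011] w 0.24 j [-0.8   0.61  0.13  1.84 -0.12  0.71  0.53]
  shift cm (tool now) [-0.03  0.07  0.07] turn deg (tool z) -0.21
```

```bash
python3 -m crank '[[[0,0,0.07],0,255],[[0,0,0],0,255],[[0,0,0],0,255]]'
python3 - <<'E'
from h import *
plan(.489,.346,.0351,65)
E
```

```text
clock: 13.75
position: [0.4886, 0.3455, 0.0351]
ee_rot: [0.686, 3.066, 0.0]
force: [0.3, -0.4, -2.4]
width: 0.238
t 13.75 pos [0.4886 0.3455 0.0351] head 64.79 tilt [0.0002 0.0002] F [ 0.27 -0.41 -2.45] M [-0.006 -0.11  -0.014] w 0.238 j [-0.8   0.61  0.13  1.84 -0.12  0.71  0.53]
  shift cm (tool now) [-0.02  0.06  0.  ] turn deg (tool z) -0.21
```

```bash
python3 -m crank '[[[0,0,0.05],0,255],[[0,0,0],0,255]]'
python3 - <<'E'
from h import *
plan(.489,.346,.0351,65)
E
```

```text
clock: 13.95
position: [0.4886, 0.3456, 0.0351]
ee_rot: [0.686, 3.066, 0.001]
force: [-1.7, -1.5, 4.0]
width: 0.237
t 13.95 pos [0.4886 0.3456 0.0351] head 64.79 tilt [0.0002 0.0003] F [-1.71 -1.5   4.  ] M [-0.4    0.365  0.03 ] w 0.237 j [-0.8   0.61  0.13  1.84 -0.12  0.71  0.53]
  shift cm (tool now) [-0.02  0.06 -0.  ] turn deg (tool z) -0.21
```

```bash
python3 -m crank '[[[0,0,0],0,150],[[0,0,0],0,120],[[0,0,0],0,100],[[0,0,0],0,80],[[0,0,0],0,60]]'
python3 - <<'E'
from h import *
plan(.489,.346,.0351,65)
E
```

```text
clock: 14.45
position: [0.4885, 0.3455, 0.0345]
ee_rot: [-0.686, -3.066, 0.0]
force: [0.3, -0.3, -0.3]
width: 0.626
t 14.45 pos [0.4885 0.3455 0.0345] head 64.79 tilt [-0. -0.] F [ 0.25 -0.34 -0.35] M [-0.092  0.037  0.003] w 0.626 j [-0.8   0.61  0.13  1.84 -0.12  0.7   0.53]
  shift cm (tool now) [-0.03  0.07 -0.06] turn deg (tool z) -0.21
```

```bash
python3 -m crank '[[[0,0,-2],0,40],[[0,0,-4],0,20],[[0,0,-4],0,20],[[0,0,-4],0,20],[[0,0,0],-6,20]]'
python3 -m crank '[[[0,0,0],-8,20],[[0,0,0],-8,20],[[0,0,0],-8,20],[[0,0,0],-8,20],[[0,0,0],0,20]]'
python3 - <<'E'
from h import *
plan(.5676,-.150,.16,104.5)
im,d=get_image("scene"); 
cv2.imwrite("pics/scene8.png",cv2.resize(im[160:300,390:530],None,fx=4,fy=4,interpolation=cv2.INTER_CUBIC)[:,:,::-1])
E
```

```text
clock: 14.95
position: [0.4911, 0.3474, 0.1804]
ee_rot: [0.523, 3.092, 0.011]
force: [0.8, -0.5, -0.2]
width: 0.914
clock: 15.45
position: [0.4885, 0.3453, 0.1745]
ee_rot: [0.353, -3.122, -0.0]
force: [-0.4, 0.6, -0.1]
width: 0.922
t 15.45 pos [0.4885 0.3453 0.1745] head 102.9 tilt [-0.0002  0.0001] F [-0.37  0.64 -0.12] M [ 0.055  0.049 -0.019] w 0.922 j [-0.71  0.44  0.01  1.71 -0.    1.    1.09]
  shift cm (tool now) [  3.35 -50.04   1.44] turn deg (tool z) -1.6
```

View pics/scene8.png

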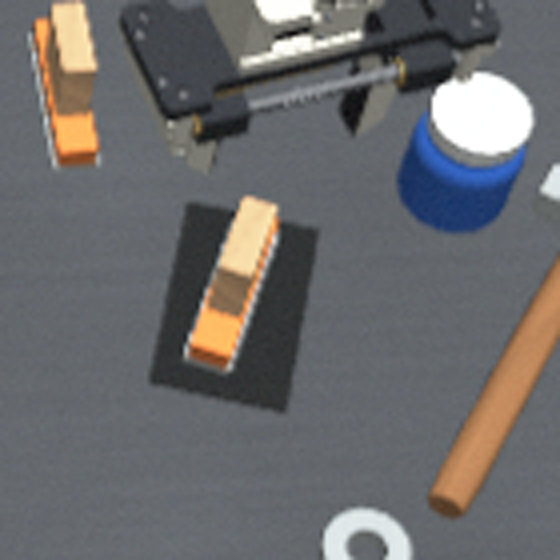

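Scraper stands upright on the pad (about pixel (235,285) of the crop), essentially where it began. Going to the knob.

```bash
python3 -m crank '[[[0.3,-4.5,0],-1.6,20],[[0.3,-4.5,0],0,20],[[0.3,-4.5,0],0,20],[[0.3,-4.5,0],0,20],[[0.3,-4.5,0],0,20]]'
python3 -m crank '[[[0.3,-4.5,0],0,20],[[0.3,-4.5,0],0,20],[[0.3,-4.5,0],0,20],[[0.3,-4.5,0],0,20],[[0.3,-4.5,0],0,20]]'
python3 -m crank '[[[0,0,0],0,20],[[0,0,0],0,20]]'
python3 - <<'E'
from h import *
plan(.5676,-.150,.14,104.5)
E
```

```text
clock: 16.0
position: [0.5287, 0.1219, 0.1747]
ee_rot: [-0.386, 3.117, 0.0]
force: [0.9, -0.1, -0.5]
width: 0.922
clock: 16.5
position: [0.5701, -0.0998, 0.1747]
ee_rot: [-0.386, 3.117, 0.0]
force: [-0.4, -0.3, 0.5]
width: 0.919
clock: 16.7
position: [0.5699, -0.0993, 0.1744]
ee_rot: [0.384, -3.118, 0.0]
force: [0.2, 1.3, 0.3]
width: 0.919
t 16.7 pos [ 0.5699 -0.0993  0.1744] head 104.03 tilt [-0.0002 -0.0001] F [0.22 1.28 0.29] M [ 0.105 -0.031 -0.029] w 0.919 j [-0.01  0.41  0.12  1.76 -0.06  0.97  1.95]
  shift cm (tool now) [ 1.45 -4.87  3.44] turn deg (tool z) -0.47
```

```bash
python3 -m crank '[[[0.75,-2.4,1],-0.4,20],[[0.7,-2.45,1],0,20],[[0,0,1.4],0,60],[[0,0,0],0,100],[[0,0,0],0,100]]'
python3 - <<'E'
from h import *
plan(.5676,-.150,.064,104.5)
im,d=get_image("scene"); 
cv2.imwrite("pics/scene9.png",cv2.resize(im[180:320,190:350],None,fx=4,fy=4,interpolation=cv2.INTER_CUBIC)[:,:,::-1])
E
```

```text
clock: 17.2
position: [0.5683, -0.1465, 0.1406]
ee_rot: [0.406, -3.115, -0.002]
force: [-0.1, 1.4, 0.6]
width: 0.709
t 17.2 pos [ 0.5683 -0.1465  0.1406] head 104.86 tilt [-0.0005  0.0011] F [-0.06  1.39  0.64] M [-0.014  0.007 -0.014] w 0.709 j [ 0.07  0.46  0.12  1.78 -0.07  0.91  2.06]
  shift cm (tool now) [ 0.16 -0.33  7.66] turn deg (tool z) 0.36
```

View pics/scene9.png

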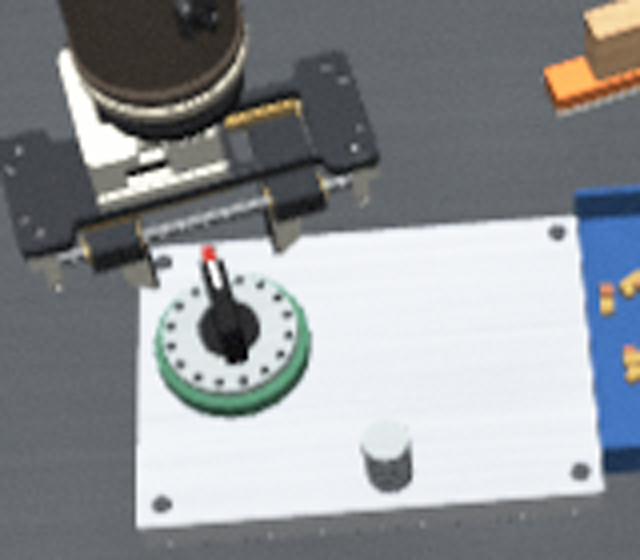

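```bash
python3 -m crank '[[[0.1,-0.25,1],0.2,100],[[0,0,2.5],0,100],[[0,0,2.5],0,100],[[0,0,1.2],0,100],[[0,0,0],0,100]]'
python3 -m crank '[[[0,0,0],0,100],[[0,0,0],0,100]]'
python3 - <<'E'
from h import *
plan(.5676,-.150,.064,104.5)
E
```

```text
clock: 17.75
position: [0.5667, -0.1508, 0.0669]
ee_rot: [0.399, -3.113, -0.002]
force: [0.5, 0.4, 0.4]
width: 0.61
clock: 17.95
position: [0.5687, -0.1515, 0.0697]
ee_rot: [-0.399, 3.114, -0.001]
force: [-0.6, -0.5, 0.4]
width: 0.611
t 17.95 pos [ 0.5687 -0.1515  0.0697] head 104.59 tilt [ 0.002  -0.0003] F [-0.56 -0.52  0.44] M [ 0.061  0.047 -0.034] w 0.611 j [ 0.09  0.55  0.11  1.84 -0.08  0.76  2.07]
  shift cm (tool now) [0.07 0.17 0.57] turn deg (tool z) 0.09
```

```bash
python3 -m crank '[[[0.1,0.13,0.5],0,120],[[0,0,0],0,150],[[0,0,0],0,180],[[0,0,0],0,200],[[0,0,0],0,200]]' 15
python3 - <<'E'
from h import *
plan(.5676,-.150,.064,104.5)
E
```

```text
clock: 18.45
position: [0.5666, -0.1504, 0.0636]
ee_rot: [-0.399, 3.116, -0.0]
force: [-0.3, -0.5, 0.7]
width: 0.242
t 18.45 pos [ 0.5666 -0.1504  0.0636] head 104.59 tilt [ 0.0002 -0.    ] F [-0.27 -0.46  0.66] M [ 0.019  0.014 -0.076] w 0.242 j [ 0.09  0.55  0.11  1.85 -0.09  0.75  2.07]
  shift cm (tool now) [-0.1   0.01 -0.04] turn deg (tool z) 0.09
```

```bash
python3 -m crank '[[[-0.08,0,0],0,230],[[0,0,0],0,255],[[0,0,0],0,255],[[0,0,0],0,255]]' 15
python3 - <<'E'
from h import *
plan(.5676,-.150,.064,104.5)
E
```

```text
clock: 18.85
position: [0.5666, -0.1486, 0.0635]
ee_rot: [0.4, -3.115, -0.003]
force: [-2.7, 4.2, 4.0]
width: 0.154
t 18.85 pos [ 0.5666 -0.1486  0.0635] head 104.64 tilt [-0.0016  0.0018] F [-2.67  4.19  3.99] M [ 0.888  0.635 -0.013] w 0.154 j [ 0.09  0.55  0.11  1.85 -0.09  0.75  2.07]
  shift cm (tool now) [-0.06 -0.16 -0.05] turn deg (tool z) 0.14
```

```bash
python3 -m crank '[[[0,0.12,0],0,255],[[0,0,0],0,255],[[0,0,0],0,255]]' 20
python3 - <<'E'
from h import *
plan(.5676,-.150,.064,104.5)
E
```

```text
clock: 19.15
position: [0.5667, -0.1486, 0.0635]
ee_rot: [0.399, -3.115, -0.001]
force: [-3.6, 1.8, 3.1]
width: 0.152
t 19.15 pos [ 0.5667 -0.1486  0.0635] head 104.6 tilt [-0.0007  0.0005] F [-3.57  1.85  3.11] M [ 0.579  0.657 -0.005] w 0.152 j [ 0.09  0.55  0.11  1.85 -0.09  0.75  2.07]
  shift cm (tool now) [-0.05 -0.16 -0.05] turn deg (tool z) 0.1
```

```bash
cat > q.py <<'E'
from h import *
s=monitor.observe(); R=Ro.from_rotvec(s['ee_rot']).as_matrix()
print('  head',round(np.degrees(np.arctan2(R[1,1],R[0,1])),2),'turned',round(104.6-np.degrees(np.arctan2(R[1,1],R[0,1])),2),'F',np.round(s['force'],1),'M',np.round(s['ft_torque'],3),'pos',np.round(s['position'],4),'w',round(s['width'],3))
E
for i in 1; do python3 -m crank '[[[0,0,0],2.5,255],[[0,0,0],2.5,255]]' 25; python3 q.py; done
python3 -m crank '[[[0,0,0],3,255],[[0,0,0],0,255]]'|head -1; python3 q.py
python3 -m crank '[[[0,0,0],3,255],[[0,0,0],0,255]]'|head -1; python3 q.py
```

```text
clock: 19.35
position: [0.5667, -0.1485, 0.0635]
ee_rot: [0.261, -3.13, -0.001]
force: [-3.5, 3.5, 2.8]
width: 0.153
  head 99.52 turned 5.08 F [-3.5  3.5  2.8] M [0.622 0.689 0.166] pos [ 0.5667 -0.1485  0.0635] w 0.153
clock: 19.55
  head 96.57 turned 8.03 F [-4.2  2.8  4.8] M [0.703 0.804 0.051] pos [ 0.5667 -0.1485  0.0635] w 0.153
clock: 19.75
  head 93.63 turned 10.97 F [-4.5  3.8  4.7] M [ 0.831  0.864 -0.026] pos [ 0.5667 -0.1485  0.0635] w 0.153
```

```bash
python3 -m crank '[[[0,0,0],3,255],[[0,0,0],0,255]]'|head -1; python3 q.py
python3 -m crank '[[[0,0,0],4,255],[[0,0,0],0,255]]'|head -1; python3 q.py
python3 -m crank '[[[0,0,0],4.5,255],[[0,0,0],0,255]]'|head -1; python3 q.py
```

```text
clock: 19.95
  head 90.64 turned 13.96 F [-3.8  3.1  4.6] M [ 0.812  0.845 -0.05 ] pos [ 0.5667 -0.1485  0.0635] w 0.149
clock: 20.15
  head 86.6 turned 18.0 F [-3.9  3.5  5. ] M [ 0.878  0.868 -0.18 ] pos [ 0.5667 -0.1485  0.0635] w 0.149
clock: 20.35
  head 82.1 turned 22.5 F [-4.2  3.6  4.9] M [ 0.807  0.808 -0.018] pos [ 0.5667 -0.1485  0.0635] w 0.153
```

First click: the torque swung negative, then back to about zero at 22.5°. On to the second.

```bash
python3 -m crank '[[[0,0,0],2.8,255],[[0,0,0],2.8,255]]'|head -1; python3 q.py
python3 -m crank '[[[0,0,0],5.6,255],[[0,0,0],0,255]]'|head -1; python3 q.py
python3 -m crank '[[[0,0,0],5.7,255],[[0,0,0],0,255]]'|head -1; python3 q.py
python3 -m crank '[[[0,0,0],5.6,255],[[0,0,0],0,255]]'|head -1; python3 q.py
```

```text
clock: 20.55
  head 76.56 turned 28.04 F [-3.7  3.4  4.1] M [0.831 0.823 0.166] pos [ 0.5667 -0.1485  0.0635] w 0.149
clock: 20.75
  head 70.86 turned 33.74 F [-3.8  3.6  4.6] M [0.822 0.845 0.017] pos [ 0.5667 -0.1484  0.0635] w 0.152
clock: 20.95
  head 65.15 turned 39.45 F [-4.4  3.7  4.9] M [ 0.862  0.841 -0.134] pos [ 0.5667 -0.1484  0.0635] w 0.151
clock: 21.15
  head 59.56 turned 45.04 F [-4.3  3.3  4.1] M [0.928 0.819 0.009] pos [ 0.5667 -0.1484  0.0635] w 0.152
```

```bash
python3 -m crank '[[[0,0,0],2.8,255],[[0,0,0],2.8,255]]'|head -1; python3 q.py
python3 -m crank '[[[0,0,0],5.6,255],[[0,0,0],0,255]]'|head -1; python3 q.py
python3 -m crank '[[[0,0,0],5.7,255],[[0,0,0],0,255]]'|head -1; python3 q.py
```

```text
clock: 21.35
  head 54.07 turned 50.53 F [-5.1  3.6  4.5] M [0.841 0.786 0.154] pos [ 0.5668 -0.1483  0.0635] w 0.152
clock: 21.55
  head 48.37 turned 56.23 F [-3.4  4.2  5.3] M [ 0.93   0.776 -0.029] pos [ 0.5668 -0.1483  0.0635] w 0.148
clock: 21.75
  head 42.66 turned 61.94 F [-4.2  4.9  5. ] M [ 0.911  0.761 -0.14 ] pos [ 0.5668 -0.1483  0.0635] w 0.153
```

```bash
python3 -m crank '[[[0,0,0],5.5,255],[[0,0,0],0,255]]'|head -1; python3 q.py
python3 -m crank '[[[0,0,0],0,255],[[0,0,0],0,255],[[0,0,0],0,255]]'|head -1; python3 q.py
python3 - <<'E'
from h import *
for n in("top","scene"):
    im,d=get_image(n); cv2.imwrite(f"pics/{n}10.png",im[:,:,::-1])
    if n=="scene": cv2.imwrite(f"pics/{n}10z.png",cv2.resize(im[180:320,190:350],None,fx=4,fy=4,interpolation=cv2.INTER_CUBIC)[:,:,::-1])
    W=cloud(n,d)
    x,y,z=W[...,0],W[...,1],W[...,2]
    m=(x>.38)&(x<.6)&(y>.25)&(y<.45)&(z>.068)&(z<.09)
    if m.sum()>20: print(n,'griptop',m.sum(),rect(W[m][:,:2]),np.median(z[m]))
    m=(x>.6)&(x<.7)&(y>-.12)&(y<0)&(z>.06)&(z<.085)
    if m.sum(): print('spring',np.round(np.nanmean(W[m],0),4))
E
```

```text
clock: 21.95
  head 37.18 turned 67.42 F [-3.7  4.4  5.3] M [0.849 0.811 0.022] pos [ 0.5668 -0.1483  0.0635] w 0.148
clock: 22.25
  head 37.36 turned 67.24 F [-3.4  4.3  3.9] M [ 0.904  0.698 -0.017] pos [ 0.5668 -0.1483  0.0635] w 0.148
top griptop 177 (array([487.9, 343.3]), array([55.7, 23. ]), -24.6) 0.07457038860028749
spring [ 0.6533 -0.059   0.0715]
scene griptop 188 (array([486.6, 344. ]), array([60.1, 21.7]), -25.5) 0.07610359133590258
spring [ 0.6535 -0.0584  0.0713]
```

View pics/scene10z.png

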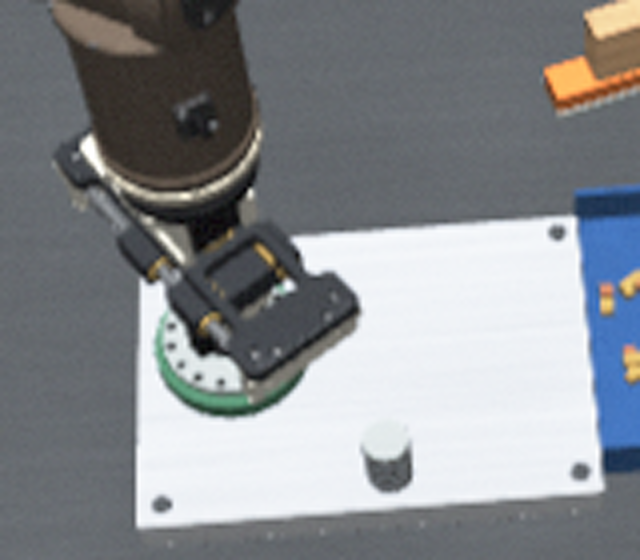

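View pics/scene10.png

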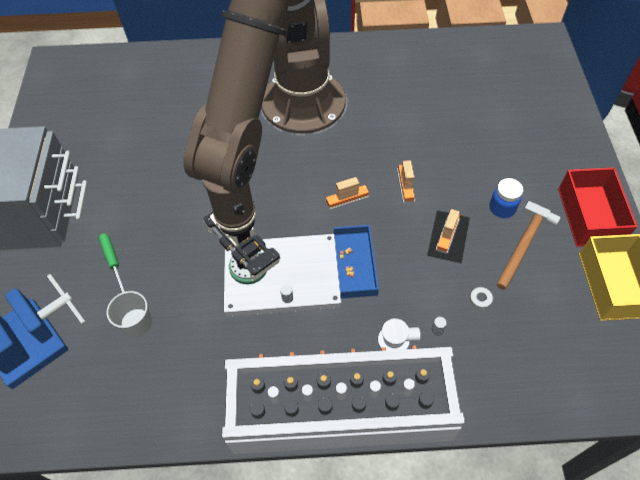

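View pics/top10.png

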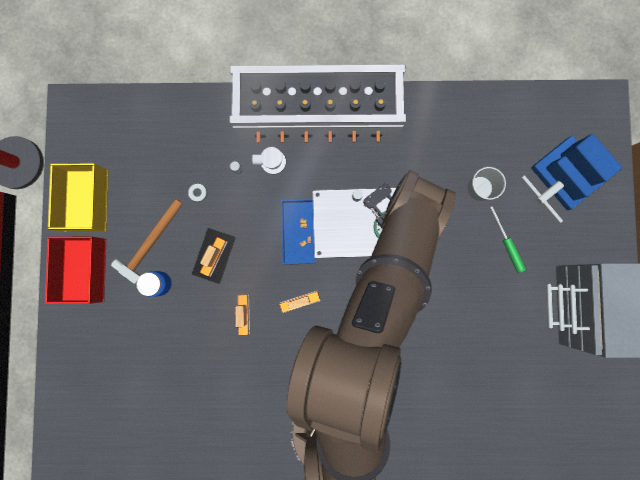

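The chips lie in the trough at top-view pixel (304,234) and the scraper stands on its pad at (212,256). The bystanders are where they started and the gripper is on the knob. Handing in.

```bash
python3 -c "
from cell import workorder
print(workorder.sign_off())"; python3 q.py
```

```text
the job is handed in; nothing more can be done
None
the job is handed in; nothing more can be done
```

The job is done and handed in at about 22.4 s, well inside the 72 s limit.

- **Chips:** I took the leftmost scraper from its pad and made one sweep along the deck's +y. Pictures from both cameras show all four chips in the blue trough and nothing left on the deck.
- **Scraper:** It is released and standing upright on its pad. The grip top reads within about 1 mm and 2° of its start pose, and its top is at the original height.
- **Knob:** I turned it clockwise through three clicks. The torque rose and changed sign three times, settling near zero at 22.5°, 45° and 67.4°. At the last reading the tool had turned 67.2° (1.174 rad, against 1.178 for the third stop) with the torque near zero, and the knob is still gripped at 25 N.
- **Bystanders:** The spring on the deck measured unmoved. The others look unmoved in the final pictures.
- **Not confirmed:** The gripper hid the knob's white mark in the last pictures, so its angle rests on the tool angle and the torque. The grip is slightly off the knob's centre, which leaves a steady side force of about 5 N and a moment of about 1 N m.

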